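# Take the filter slider out of the photometer

### The job

Take the filter slider by its upright grip, draw it straight and level out of the photometer's channel, without forcing it, and lay it flat, windows up, inside the low white-rimmed tray. Keep it level all the way, do not drop it, and leave everything else where it stands.

Things in the scene. Friction and masses are not known exactly. Their poses are not given: they have to be found in the camera images.
- filter_slider: aluminium filter slider: level plate 145 (x) x 36 (y) x 8 mm with two round glass windows, sitting loose in the photometer's channel, x axes parallel. At its -x end, standing out at the photometer's front, an upright finger grip rises on the plate to 46 mm above the plate's underside. Origin: centre of the plate's underside. 60 to 130 g
- slider_grip (a point): on the slider: middle of its upright finger grip, 24 mm long (x), 14 mm wide (y); this point is 58.5 mm towards -x from the slider's origin and 33 mm above the plate's underside, 25 mm above the plate's upper side
- photometer: white bench photometer, fixed, 110 (x) x 100 (y) x 231 mm, x and y centred on its origin, which lies on its underside; the flat front face is at x = -55 mm. A grey lamp hood overhangs the front by 25 mm (to x = -80 mm) from z = 165 to 210 mm: a tool straight down over the slider's grip would strike it, so lean the tool back, away from the face
- channel_mouth (a point): centre of the channel's floor at the photometer's front face, 55 mm above the bench; axes as the photometer. The straight level channel is 38 mm wide (y), 10 mm high and runs 100 mm towards +x. Draw the slider towards -x; it starts 87 to 95 mm deep in the channel and is out when its origin is 72.5 mm or more before this point
- tray: low grey-lined tray with a white rim, fixed on the bench, 200 (x) x 80 (y) mm outside, 190 x 70 mm inside, floor 4 mm and rim 10 mm above the bench. Origin: centre of its underside on the bench. The slider fits lying along its x axis, either way round
- vial_0: bystander, leave alone: small white-capped vial, 22 mm across, 45 mm tall; origin: centre of its underside
- salve_jar: bystander, leave alone: low jar with black lid, 60 mm across, 41 mm tall; origin: centre of its underside
- stopper: bystander, leave alone: grey rubber stopper, 42 mm across, 28 mm tall; origin: centre of its underside
- dome_bottle_a: bystander, leave alone: small white bottle with domed cap, 51 mm across, 98 mm tall; origin: centre of its underside

How it is judged:
On the way:
1. the slider is wholly out of the channel, level, and held (x of filter_slider in the frame of photometer below -0.1275 m and angle between filter_slider's own z axis and vertical below 0.25 rad and height (world z) of filter_slider above 0.025 m and contact force between the fingers and filter_slider above 0.3 N), for 0.1 s.
At the end, for the whole second after the job is handed in: the slider lies flat in the tray, windows up (within 0.06 rad of level, underside less than 8 mm above the tray's underside, its centre within 35 mm of the tray's centre along the tray's x and 30 mm along its y), released and at rest (x of filter_slider in the frame of tray between -0.035 and 0.035 m and y of filter_slider in the frame of tray between -0.03 and 0.03 m and z of filter_slider in the frame of tray below 0.008 m and angle between filter_slider's own z axis and vertical below 0.06 rad and linear speed of filter_slider below 0.02 m/s); the robot touches nothing.
It fails at once if the slider tips more than 0.35 rad from level (angle between filter_slider's own z axis and vertical above 0.35 rad).
It fails at once if the slider is forced: over 40 N between it and the photometer (contact force between filter_slider and photometer above 40 N).
It fails at once if the slider is dropped: out of the channel, touched by no finger, its underside more than 25 mm above the bench (x of filter_slider in the frame of photometer below -0.1275 m and contact force between the fingers and filter_slider below 0.02 N and height (world z) of filter_slider above 0.025 m).
It fails at once if a bystander is shifted by more than 20 mm (distance of any of vial_0, salve_jar, stopper, dome_bottle_a from where it was at the start of the episode above 0.02 m).
It also fails if it takes over 42 s, if anything falls off the work surface, if the arm or the gripper's body presses on something with over 40 N, if the wrist force passes 120 N, or if a joint passes its speed limit or range.

### The arm

A 6-joint arm with a two-finger parallel gripper is mounted at the origin on a cart in front of the work surface, level with it; the furniture and walls round the work are solid. World frame = base frame: x ahead of the robot, y to its left, z up, the work surface at z = 0. Lengths are in m, angles in rad, forces in N, time in s.
With the tool pointing down it reaches from about 0.35 to 0.975 m from the base axis. Payload 4.9 kg.
Tool frame: the origin (TCP) lies at the very end of the fingers, on their centre line; the grasp point (between the pads) lies 19 mm behind it (ctrl.pinch_z is the distance from the TCP to the grasp point, in m); z points along the fingers, y is the direction in which the jaws open and shut (so a half turn about z gives the same grasp; the last joint's range is limited). The gripper opens to 85 mm and grips with 20 to 120 N. Pads are 22 mm wide; open, the fingers measure 114 mm over their backs; the gripper's body (76 mm by 85 mm) begins 54 mm behind the grasp point. The pads swing forward as they close: fully open they stand 13 mm farther back than shut.
Start: joints at [-1.253, 0.053, 1.613, -0, 1.476, -0.119], TCP at [0.264, -0.566, 0.231] pointing down, gripper open.
Joint ranges: [-3.01, 3.01], [-1.01, 2.22], [0.06, 2.58], [-1.02, 4.17], [0.09, 2.62], [-3.14, 3.14]. Speed limits (rad/s): [2.57, 2.57, 3.14, 3.14, 3.14, 3.14].

### API

Orientations are given as a rotation vector (axis times angle).
In Python, from station import ctrl gives the robot as it stands.
- The arm moves only by the tool carry_out, never from a script. Its argument "series" is a list of rows, each a list of 7 numbers: the shift along the world's x, y, z each as a share of 0.025 m, from -1 to 1, then the turn, a rotation vector about the world's x, y, z each as a share of 0.1 rad, from -1 to 1, then the opening, from 0 (shut) to 1 (fully open). A call has 1 to 12 rows; each row shifts and turns the commanded pose from where the row before left it; what a row does not reach is not made up. A row lasts 1/10 s, in which the tool goes at most 50 mm and 8.59 degrees, less where a joint would pass 70% of its speed; a pose out of reach is approached as far as the arm can. A call with a number of a shift or a turn outside -1 to 1 is refused whole. A call with a gripper value outside its range is refused whole. The fingers move at their own pace and stop on an object; "grip_force" is the grip in N (left out, the last holds). Time passes only in rows, so rows that do not move let the fingers close. It gives the time, the measured TCP pose, the force and the opening at its end, in the units of the state.
- ctrl.get_obs(): the state, without advancing time (a new reading comes with each control period).
- ctrl.get_image(name): name is "side" or "top"; returns a dict with "frame" (384x512x3 uint8, blue, green, red), "fx", "fy", "cx", "cy" (pixels), "k1" (the pictures are not rectified: a ray, as slopes to the right and down, at radius r is drawn at 1 + k1 r^2 times it, then the intrinsics apply), "R" (3x3) and "t" (3): a world point X has camera coordinates R X + t. Camera axes: x right, y down, z forward; pixel columns grow to the right and rows downward; lengths in m; the calibration is good to about 2 mm. A picture is of the moment at which its call begins. There is no depth.
- ctrl.finish_job(): hands the job in, once; it reports no verdict.
Trained networks look in a picture, given as the dict that the camera call returned (one of the last four; its "shot" number tells which), for a name from the list of things; names that differ only in an ending like _2 or _b are one class to them, and where a whole thing is asked for, a point or a joint stands for the part that bears it (a point fixed in the world has none). Each returns a list of dicts, best first, with "p" (0 to 1); they miss things now and then, are a little off and sometimes report something else, mostly with a low value. They report only what shows in the picture. A call takes as long as a camera call.
- ctrl.trace(picture, name): "mask" (384x512 bool, what is visible of it) and "rect" ([left, top, width, height] as shares, 0 to 1, of the picture: columns of its width, rows of its height, round what is visible of it).
- ctrl.mark_of(picture, name): "position" ([column, row] as shares, 0 to 1, of the picture: columns of its width, rows of its height: a listed point, or the origin of a listed thing).
The state is a dict: "t": time; "q": joint angles; "dq": joint speeds; "effort": joint torques, N m; "tool_pos": TCP position; "tool_rot": TCP orientation; "contact_force": force on the tool from outside, world axes, zero at the start; "wrist_torque": the same for the moment, N m; "opening": finger opening in m.
Only numpy, scipy, OpenCV 4.12 (cv2) and the standard library are available. Lean on these libraries where they do the work, as an engineer would, in place of code of your own. Each camera call takes 0.05 s, during which the arm holds its last target.

## Working session

There is one attempt and no reset: what is moved stays moved. The work goes in short steps, Python scripts to look and compute and a tool call to move; the robot and the scene stay as the last step left them, time stands still between calls to the robot, and variables do not carry over. Pictures are saved under pics/ and viewed, and the job is handed in when it is done.

Besides the shell and the picture viewer there is one more tool, called after ">>>" as name([rows], argument=value, ...), one row to a line, values as JSON. carry_out: Moves the arm, as the interface text tells. Shift numbers are shares of 0.025 m and turn numbers shares of 0.1 rad, none past 1 either way. Its arguments: {"type":"object","properties":{"series":{"type":"array"},"grip_force":{"type":"number"}},"required":["series"]}

```bash
ls; mkdir -p pics; cat > h.py <<'E'
from station import ctrl
import cv2, numpy as np
N=["filter_slider","slider_grip","photometer","channel_mouth","tray","vial_0","salve_jar","stopper","dome_bottle_a"]
def px(P,share):
    h,w=P["frame"].shape[:2]; return np.array([share[0]*w,share[1]*h])
def ray(P,uv):
    K=np.array([[P["fx"],0,P["cx"]],[0,P["fy"],P["cy"]],[0,0,1.]])
    d=np.array([P["k1"],0,0,0,0.])
    s=cv2.undistortPoints(np.array([[uv]],float),K,d)[0,0]
    R=np.array(P["R"]);t=np.array(P["t"])
    v=R.T@np.array([s[0],s[1],1.]); return -R.T@t, v/np.linalg.norm(v)
def atz(P,uv,z):
    o,v=ray(P,uv); return o+v*(z-o[2])/v[2]
def proj(P,X):
    K=np.array([[P["fx"],0,P["cx"]],[0,P["fy"],P["cy"]],[0,0,1.]])
    R=np.array(P["R"]);t=np.array(P["t"])
    return cv2.projectPoints(np.atleast_2d(np.array(X,float)),cv2.Rodrigues(R)[0],t,K,np.array([P["k1"],0,0,0,0.]))[0][:,0]
def tri(obs):
    A=np.zeros((3,3));b=np.zeros(3)
    for P,uv in obs:
        o,v=ray(P,uv);M=np.eye(3)-np.outer(v,v);A+=M;b+=M@o
    return np.linalg.solve(A,b)
E
python3 - <<'E'
from h import *
Ps={}
for c in("side","top"):
    P=ctrl.get_image(c);Ps[c]=P
    cv2.imwrite(f"pics/{c}0.png",P["frame"])
    print(c,P["fx"],P["k1"],"cam",-np.array(P["R"]).T@np.array(P["t"]))
    for n in N:
        m=ctrl.mark_of(P,n)
        print(n,[(round(a["p"],2),px(P,a["position"]).round(1)) for a in m[:2]])
o=ctrl.get_obs();print(o["t"],o["tool_pos"],o["tool_rot"],ctrl.pinch_z)
E
```

```text
pics
side 393.72564745098487 0.03435112547312434 cam [ 1.20885394 -0.02188898  0.9164066 ]
filter_slider [(0.21, array([317.3, 163.5]))]
slider_grip [(0.62, array([236.4, 150.6]))]
photometer [(0.8, array([265.2, 184. ])), (0.26, array([181.8, 166.3]))]
channel_mouth [(0.75, array([248.2, 163.4]))]
tray [(0.68, array([183.3, 166.7]))]
vial_0 [(0.66, array([226.3, 209.9]))]
salve_jar [(0.87, array([315. , 164.1]))]
stopper [(0.71, array([265.5, 184.4])), (0.59, array([324.3, 144.8]))]
dome_bottle_a [(0.83, array([214.6, 256.8])), (0.17, array([267.8, 183.6]))]
top 490.4133467728396 -0.11388304308229816 cam [-0.04669556  0.20836287  0.93842195]
filter_slider [(0.57, array([264.3, 231.4]))]
slider_grip [(0.75, array([286.3, 229.5])), (0.62, array([274.7, 161.2]))]
photometer [(0.81, array([246.6, 240. ]))]
channel_mouth [(0.83, array([269.4, 231.6]))]
tray []
vial_0 []
salve_jar [(0.89, array([187.5, 277.5]))]
stopper [(0.89, array([178.2, 313.6]))]
dome_bottle_a [(0.73, array([277.4, 161.8])), (0.72, array([287.9, 230.3]))]
1.0 [ 0.26439119 -0.56631742  0.23134691] [3.06689141e+00 6.80580201e-01 4.03711248e-05] 0.0187
```

View pics/side0.png

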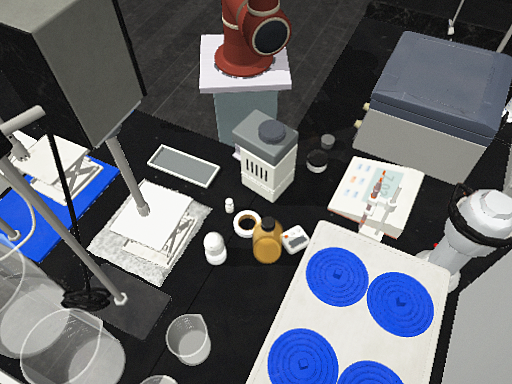

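View pics/top0.png

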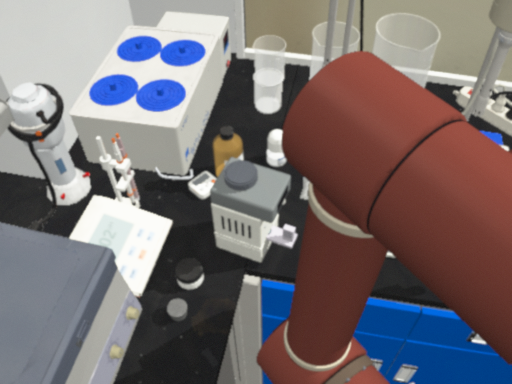

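Side view: the photometer at (265,155) with the slider grip sticking out left at (237,152), and the tray at (184,166). The top view shows the grip at (287,235), but the arm hides the tray. Next I measure.

```bash
python3 - <<'E'
from h import *
S=ctrl.get_image("side");T=ctrl.get_image("top")
g=lambda P,n:px(P,ctrl.mark_of(P,n)[0]["position"])
for n in ["photometer","channel_mouth","slider_grip","filter_slider"]:
    a,b=g(S,n),g(T,n); X=tri([(S,a),(T,b)]); print(n,a.round(1),b.round(1),X.round(4),"res",(proj(S,X)[0]-a).round(1),(proj(T,X)[0]-b).round(1))
for P,l in((S,'s'),(T,'t')):
  print(l,"photo z0",atz(P,g(P,"photometer"),0).round(4),"mouth z.055",atz(P,g(P,"channel_mouth"),.055).round(4),"grip z.089",atz(P,g(P,"slider_grip"),.089).round(4))
m=ctrl.trace(S,"tray")[0];print("tray",m["p"],m["rect"])
c=max(cv2.findContours(m["mask"].astype(np.uint8),cv2.RETR_EXTERNAL,cv2.CHAIN_APPROX_NONE)[0],key=cv2.contourArea)[:,0]
W=np.array([atz(S,p+0.0,.008)[:2] for p in c.astype(float)])
r=cv2.minAreaRect((W*1000).astype(np.float32));print("tray rect mm",r)
print("mark tray",atz(S,g(S,"tray"),0))
for n in N[5:]:
    for P,l in((S,'s'),(T,'t')):
        r=ctrl.mark_of(P,n)
        if r: print(n,l,r[0]["p"],atz(P,px(P,r[0]["position"]),0).round(3))
for P,l in((S,'s'),(T,'t')):
    r=ctrl.trace(P,"filter_slider"); 
    for a in r[:2]: print(l,a["p"],np.array(a["rect"])*[512,384,512,384])
cv2.imwrite("pics/s1.png",cv2.resize(S["frame"][90:230,140:350],None,fx=3.6,fy=3.6,interpolation=cv2.INTER_CUBIC))
cv2.imwrite("pics/t1.png",cv2.resize(T["frame"][140:270,190:330],None,fx=4.5,fy=4.5,interpolation=cv2.INTER_CUBIC))
E
```

```text
photometer [266.  185.4] [248.9 240.2] [ 0.5674  0.0394 -0.0084] res [-0. -0.] [-0.1  0. ]
channel_mouth [251.9 164.3] [269.6 235.2] [0.5305 0.0019 0.0456] res [-0.1 -0. ] [-0.1  0. ]
slider_grip [236.1 151.3] [285.4 229.7] [ 0.5107 -0.0335  0.0796] res [2.3 0.4] [ 2.9 -0.7]Traceback (most recent call last):
  File "<stdin>", line 5, in <module>
  File "<stdin>", line 3, in <lambda>
IndexError: list index out of range
```

```bash
python3 - <<'E'
from h import *
S=ctrl.get_image("side");T=ctrl.get_image("top")
def g(P,n):
    r=ctrl.mark_of(P,n); return px(P,r[0]["position"]) if r else None
def A(P,n,z):
    u=g(P,n); return None if u is None else atz(P,u,z).round(4)
for P,l in((S,'s'),(T,'t')):
  print(l,"photo z0",A(P,"photometer",0),"mouth z.055",A(P,"channel_mouth",.055),"grip z.089",A(P,"slider_grip",.089),"tray",A(P,"tray",0))
m=ctrl.trace(S,"tray")
if m:
    m=m[0];print("tray",m["p"])
    c=max(cv2.findContours(m["mask"].astype(np.uint8),cv2.RETR_EXTERNAL,cv2.CHAIN_APPROX_NONE)[0],key=cv2.contourArea)[:,0]
    W=np.array([atz(S,p+0.0,.008)[:2] for p in c.astype(float)])
    print("tray rect mm",cv2.minAreaRect((W*1000).astype(np.float32)))
for n in N[5:]:
    print(n,A(S,n,0),A(T,n,0))
for P,l in((S,'s'),(T,'t')):
    for a in ctrl.trace(P,"filter_slider")[:2]: print(l,a["p"],np.array(a["rect"])*[512,384,512,384])
cv2.imwrite("pics/s1.png",cv2.resize(S["frame"][90:230,140:350],None,fx=3.6,fy=3.6,interpolation=cv2.INTER_CUBIC))
cv2.imwrite("pics/t1.png",cv2.resize(T["frame"][140:270,190:330],None,fx=4.5,fy=4.5,interpolation=cv2.INTER_CUBIC))
np.save("S0.npy",S,allow_pickle=True);np.save("T0.npy",T,allow_pickle=True)
E
```

```text
s photo z0 [0.5684 0.0385 0.    ] mouth z.055 [ 0.5258 -0.0078  0.055 ] grip z.089 [ 0.5148 -0.0348  0.089 ] tray [ 0.4823 -0.1987  0.    ]
t photo z0 [ 0.5626  0.0411 -0.    ] mouth z.055 [0.5323 0.0018 0.055 ] grip z.089 [ 0.506  -0.0252  0.089 ] tray [ 5.798e-01 -1.000e-04  0.000e+00]
tray 0.78
tray rect mm ((492.2113037109375, -198.36767578125), (205.2100372314453, 85.75753021240234), 60.71684646606445)
vial_0 [ 0.6511 -0.067   0.    ] None
salve_jar [ 0.4953  0.1868 -0.    ] [0.5049 0.1877 0.    ]
stopper [0.4297 0.2224 0.    ] [0.4393 0.2392 0.    ]
dome_bottle_a [ 0.7946 -0.108   0.    ] [ 0.7828 -0.1046  0.    ]
t 0.83 [266.5984 224.4864  28.7744  22.8096]
```

View pics/s1.png

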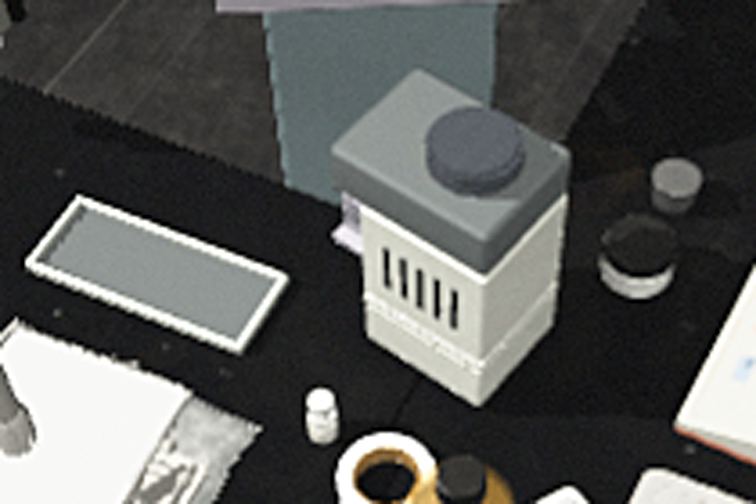

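View pics/t1.png

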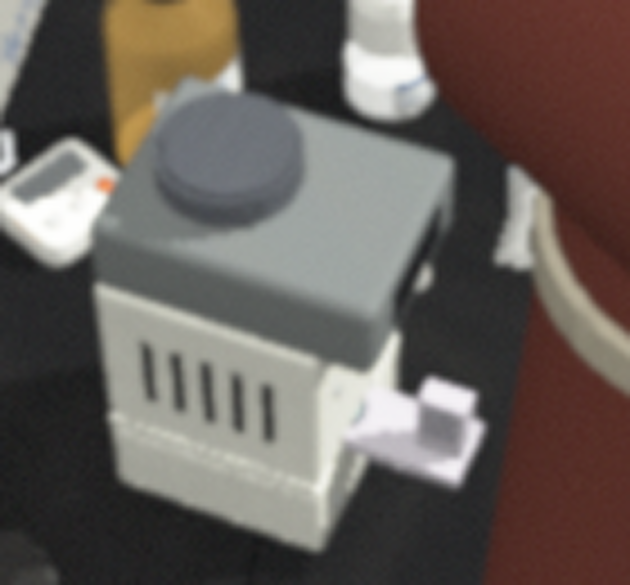

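```bash
cat > fit.py <<'E'
from h import *
from scipy.optimize import least_squares
S=np.load("S0.npy",allow_pickle=True).item();T=np.load("T0.npy",allow_pickle=True).item()
fs=lambda x,y:np.array([(x+.5)/3.6-.5+140,(y+.5)/3.6-.5+90])
ft=lambda x,y:np.array([(x+.5)/4.5-.5+190,(y+.5)/4.5-.5+140])
def w(p,X):
    c,s=np.cos(p[2]),np.sin(p[2]); X=np.atleast_2d(X)
    return np.c_[p[0]+c*X[:,0]-s*X[:,1],p[1]+s*X[:,0]+c*X[:,1],X[:,2]]
E
python3 - <<'E'
from fit import *
D=[(T,ft(325,548),(-.055,.05,0)),(T,ft(120,480),(.055,.05,0)),(S,fs(480,404),(.055,-.05,0)),(S,fs(370,337),(-.055,-.05,0)),(S,fs(553,325),(.055,.05,0))]
f=lambda p:np.concatenate([proj(P,w(p,X))[0]-u for P,u,X in D])
r=least_squares(f,[.565,.04,.95]);print(r.x,r.fun.round(1))
p=r.x
m=w(p,(-.055,0,.055));print("mouth",m)
# grip: t1 corners; top face of grip z=.055+.046=.101 ; centre of top-face
for z,u in((.101,ft(448,392)),):
    X=atz(T,u,z);c,s=np.cos(p[2]),np.sin(p[2]);d=X[:2]-p[:2];print("grip",X,"in photo",c*d[0]+s*d[1],-s*d[0]+c*d[1])
# plate end corners z=.063 top: (485,430),(460,480)
for u in(ft(487,428),ft(462,478)):
    X=atz(T,u,.063);d=X[:2]-p[:2];print("plate end in photo",c*d[0]+s*d[1],-s*d[0]+c*d[1])
for l in((S,'s'),(T,'t')):
    P,n=l;im=P["frame"].copy();im=cv2.resize(im,None,fx=4,fy=4,interpolation=cv2.INTER_CUBIC)
    def L(pts,col):
        q=((proj(P,w(p,pts))+.5)*4-.5).astype(int);cv2.polylines(im,[q],True,col,1)
    for z in(0,.165):L([(-.055,-.05,z),(.055,-.05,z),(.055,.05,z),(-.055,.05,z)],(0,0,255))
    L([(-.08,-.05,.21),(.055,-.05,.21),(.055,.05,.21),(-.08,.05,.21)],(0,255,0))
    L([(-.08,-.05,.165),(.055,-.05,.165),(.055,.05,.165),(-.08,.05,.165)],(0,255,0))
    x0=-.055-.053 # guess 92 deep
    for z in(.055,.063): L([(x0,-.018,z),(-.055,-.018,z),(-.055,.018,z),(x0,.018,z)],(255,0,0))
    gx=x0+.014
    for z in(.063,.101): L([(gx-.012,-.007,z),(gx+.012,-.007,z),(gx+.012,.007,z),(gx-.012,.007,z)],(255,0,255))
    im=im[400:840,740:1300] if n=='s' else im[560:1080,760:1320]
    cv2.imwrite(f"pics/ov_{n}.png",im)
E
```

```text
[0.56575233 0.04307288 0.8606377 ] [-0.5  2.9  0.2  2.2 -0.3  3.1 -1.3  1.9 -0.1  1.2]
mouth [[0.52989486 0.00136866 0.055     ]]
grip [ 0.50179499 -0.03118738  0.101     ] in photo -0.09800571871367125 8.191566242205656e-05
plate end in photo -0.1147168978800034 -0.013000001744936998
plate end in photo -0.11336825444807445 0.01835435176556391
```

View pics/ov_s.png

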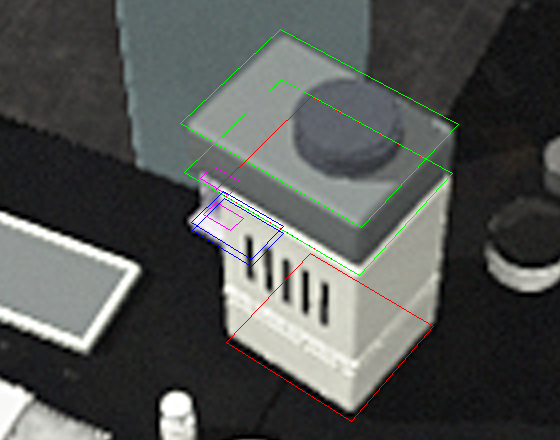

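View pics/ov_t.png

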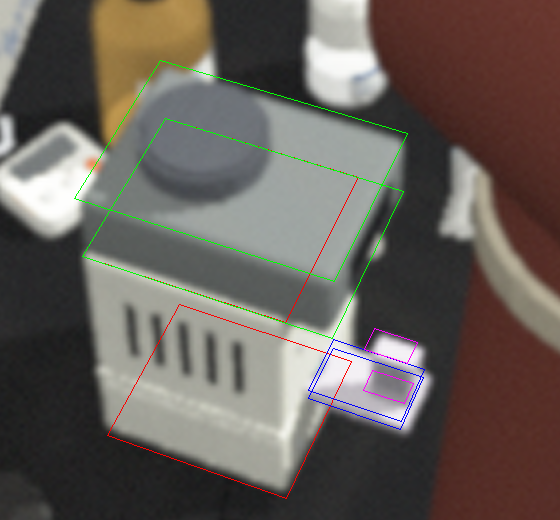

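```bash
python3 - <<'E'
from fit import *
bot=[(T,ft(325,548),(-.055,.05)),(T,ft(120,480),(.055,.05)),(S,fs(480,404),(.055,-.05)),(S,fs(370,337),(-.055,-.05)),(S,fs(553,325),(.055,.05))]
hood=[(T,ft(97,283),(.055,.05,.165)),(T,ft(378,370),(-.08,.05,.165)),(S,fs(485,275),(.055,-.05,.165)),(S,fs(338,183),(-.08,-.05,.165)),(S,fs(570,200),(.055,.05,.165))]
for fb in (0,1):
  f=lambda p:np.concatenate([proj(P,w(p,X+(p[3]*fb,)))[0]-u for P,u,X in bot]+[proj(P,w(p,np.array(X)+[0,0,p[4]]))[0]-u for P,u,X in hood])
  r=least_squares(f,[.565,.04,.95,0,0],loss="soft_l1");p=r.x;print(p.round(4),r.fun.reshape(-1,2).round(1).tolist())
  c,s=np.cos(p[2]),np.sin(p[2])
  print("mouth",w(p,(-.055,0,.055)))
  for lab,P,u,z in(("grip",T,ft(448,392),.101),("e1",T,ft(487,428),.063),("e2",T,ft(462,478),.063),("s_e",S,fs(333,240),.055),("s_griptop",S,fs(350,195),.101)):
    X=atz(P,u,z);d=X[:2]-p[:2];print(lab,X.round(4),"in photo",(c*d[0]+s*d[1]).round(4),(-s*d[0]+c*d[1]).round(4))
E
```

```text
[0.5648 0.0431 0.8642 0.     0.0061] [[-0.2, 3.2], [0.4, 2.7], [-0.3, 2.7], [-1.3, 1.7], [-0.2, 0.9], [-1.0, -0.3], [-0.4, 0.8], [0.3, 0.5], [-2.9, 0.4], [-0.1, -4.2]]
mouth [[0.52907377 0.00125462 0.055     ]]
grip [ 0.5018 -0.0312  0.101 ] in photo -0.0974 -0.0003
e1 [ 0.5008 -0.0524  0.063 ] in photo -0.1141 -0.0133
e2 [ 0.4779 -0.0309  0.063 ] in photo -0.1127 0.018
s_e [ 0.5057 -0.052   0.055 ] in photo -0.1106 -0.0168
s_griptop [ 0.5004 -0.0363  0.101 ] in photo -0.1022 -0.0026
[0.5654 0.0429 0.867  0.0106 0.006 ] [[-0.2, 0.4], [0.0, -0.1], [-0.1, 0.8], [-1.4, -0.2], [0.0, -1.2], [-1.0, -0.5], [-0.3, 0.5], [0.3, 0.7], [-2.9, 0.7], [-0.1, -4.0]]
mouth [[0.52979337 0.00099466 0.055     ]]
grip [ 0.5018 -0.0312  0.101 ] in photo -0.0977 0.0005
e1 [ 0.5008 -0.0524  0.063 ] in photo -0.1144 -0.0125
e2 [ 0.4779 -0.0309  0.063 ] in photo -0.1129 0.0189
s_e [ 0.5057 -0.052   0.055 ] in photo -0.111 -0.0159
s_griptop [ 0.5004 -0.0363  0.101 ] in photo -0.1025 -0.0018
```

>>> carry_out([
  [0.35,0.83,-0.1,0,0,0.36,1],
  [0.35,0.83,-0.1,0,0,0.36,1],
  [0.35,0.83,-0.1,0,0,0.36,1],
  [0.35,0.83,-0.1,0,0,0.36,1],
  [0.35,0.83,-0.1,0,0,0.36,1],
  [0.35,0.83,-0.1,0,0,0.36,1],
  [0.35,0.83,-0.1,0,0,0.36,1],
  [0.35,0.83,-0.1,0,0,0.36,1],
  [0.35,0.83,-0.1,0,0,0.36,1],
  [0.35,0.83,-0.1,0,0,0.36,1],
  [0.35,0.83,-0.1,0,0,0.36,1],
  [0.35,0.83,-0.1,0,0,0.36,1],
], grip_force=25)

```text
t: 3.7
tool_pos: [0.3697, -0.3165, 0.2014]
tool_rot: [2.849, 1.324, 0.0]
contact_force: [0.5, -0.8, -0.5]
opening: 0.0856
```

```bash
cat > pl.py <<'E'
from fit import *
from scipy.spatial.transform import Rotation as Ro
def Rt(yaw,lean):
    return Ro.from_rotvec(lean*np.array([np.sin(yaw),-np.cos(yaw),0]))*Ro.from_euler('z',yaw)*Ro.from_matrix(np.diag([1,-1,-1.]))
def to(pos,yaw,lean,o=None):
    o=o or ctrl.get_obs(); R=Ro.from_rotvec(o["tool_rot"])
    d=np.array(pos)-o["tool_pos"]; e=(Rt(yaw,lean)*R.inv()).as_rotvec()
    print("t",round(o["t"],2),"tcp",np.round(o["tool_pos"],4),"op",round(o["opening"],4),"F",np.round(o["contact_force"],1),"M",np.round(o["wrist_torque"],2))
    print("shift shares",(d/.025).round(3),"turn shares",(e/.1).round(3))
E
python3 - <<'E'
from pl import *
o=ctrl.get_obs();print(o["q"])
y=.866;l=.611
z=Rt(y,l).apply([0,0,1]);print(z)
G=np.array([.5022,-.0308,.089]);tc=G+.0187*z;print("tcp",tc,"pre",tc-.1*z)
to(tc-.1*z,y,l)
C=[fs(80,196),fs(290,275),fs(242,352),fs(27,263)]
W=np.array([atz(S,u,.010)[:2] for u in C]);print("tray corners",W.round(4),W.mean(0))
for a,b in((0,1),(3,2),(0,3),(1,2)):
    d=W[b]-W[a];print(np.linalg.norm(d).round(4),np.degrees(np.arctan2(d[1],d[0])).round(1))
E
```

```text
[-8.61094333e-01 -2.68610930e-01  1.95977785e+00  5.15316106e-05
  1.45004826e+00 -1.60494703e-01]
[ 0.37167947  0.43700222 -0.81907474]
tcp [ 0.50915041 -0.02262806  0.0736833 ] pre [ 0.47198246 -0.06632828  0.15559078]
t 3.7 tcp [ 0.3697 -0.3165  0.2014] op 0.0856 F [ 0.5 -0.8 -0.5] M [-0.08 -0.03  0.01]
shift shares [ 4.092 10.005 -1.831] turn shares [ 4.665 -3.946 -0.039]
tray corners [[ 0.4076 -0.264 ]
 [ 0.503  -0.0892]
 [ 0.576  -0.1271]
 [ 0.4766 -0.3015]] [ 0.4907909  -0.19543154]
0.1991 61.4
0.2007 60.3
0.0786 -28.5
0.0823 -27.4
```

>>> carry_out([
  [0.34,0.83,-0.15,0.39,-0.33,0,1],
  [0.34,0.83,-0.15,0.39,-0.33,0,1],
  [0.34,0.83,-0.15,0.39,-0.33,0,1],
  [0.34,0.83,-0.15,0.39,-0.33,0,1],
  [0.34,0.83,-0.15,0.39,-0.33,0,1],
  [0.34,0.83,-0.15,0.39,-0.33,0,1],
  [0.34,0.83,-0.15,0.39,-0.33,0,1],
  [0.34,0.83,-0.15,0.39,-0.33,0,1],
  [0.34,0.83,-0.15,0.39,-0.33,0,1],
  [0.34,0.83,-0.15,0.39,-0.33,0,1],
  [0.34,0.83,-0.15,0.39,-0.33,0,1],
  [0.34,0.83,-0.15,0.39,-0.33,0,1],
])

```text
t: 4.9
tool_pos: [0.4718, -0.0677, 0.1565]
tool_rot: [-2.516, -1.168, -0.8]
contact_force: [-0.3, 0.1, 0.3]
opening: 0.0852
```

```bash
python3 - <<'E'
from pl import *
o=ctrl.get_obs();print(np.round(o["q"],3))
to([.5092,-.0226,.0737],.866,.611)
for c in("side","top"):
    P=ctrl.get_image(c);f=P["frame"]
    f=f[90:230,140:350] if c=="side" else f[130:270,190:400]
    cv2.imwrite(f"pics/{c}2.png",cv2.resize(f,None,fx=3.6,fy=3.6,interpolation=cv2.INTER_CUBIC))
E
```

```text
[-0.659 -0.378  2.209  0.635  1.333 -0.118]
t 4.9 tcp [ 0.4718 -0.0677  0.1565] op 0.0852 F [-0.3  0.1  0.3] M [-0.23  0.22  0.01]
shift shares [ 1.498  1.802 -3.311] turn shares [-0.024  0.032 -0.026]
```

View pics/side2.png

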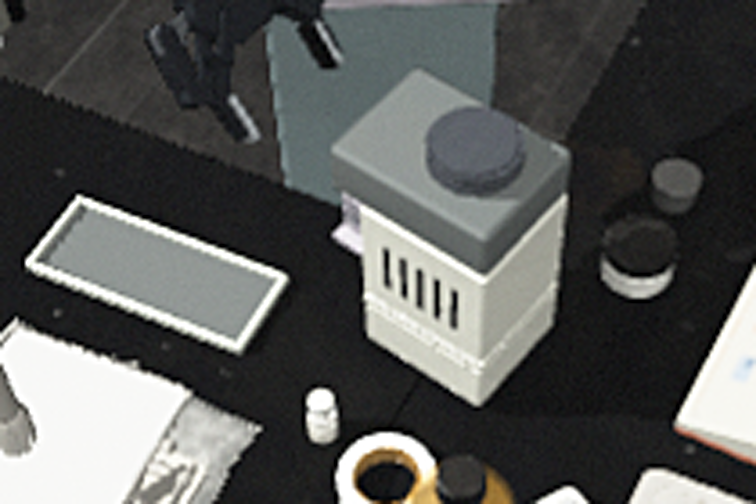

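View pics/top2.png

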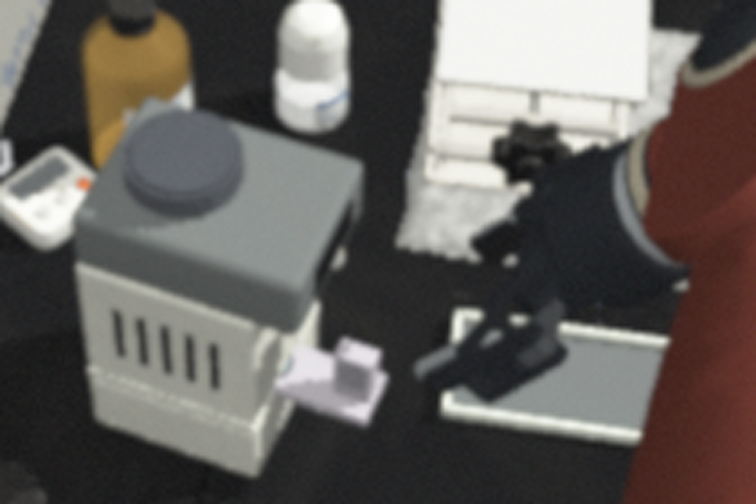

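```bash
python3 - <<'E'
from pl import *
o=ctrl.get_obs();t=o["tool_pos"];R=Ro.from_rotvec(o["tool_rot"])
pts=[t]+[t+R.apply([0,s*.0425,-.013]) for s in(-1,1)]
print("S",((proj(S,pts)-[140,90])*3.6).round(0).tolist());print("T",((proj(T,pts)-[190,130])*3.6).round(0).tolist())
E
```

```text
S [[303.0, 117.0], [330.0, 69.0], [256.0, 137.0]]
T [[441.0, 319.0], [431.0, 371.0], [478.0, 255.0]]
```

>>> carry_out([
  [0.15,0.18,-0.33,0,0,0,1],
  [0.15,0.18,-0.33,0,0,0,1],
  [0.15,0.18,-0.33,0,0,0,1],
  [0.15,0.18,-0.33,0,0,0,1],
  [0.15,0.18,-0.33,0,0,0,1],
  [0.15,0.18,-0.33,0,0,0,1],
  [0.15,0.18,-0.33,0,0,0,1],
  [0.15,0.18,-0.33,0,0,0,1],
  [0.15,0.18,-0.33,0,0,0,1],
  [0.15,0.18,-0.33,0,0,0,1],
  [0,0,0,0,0,0,0.6],
])

```text
t: 6.1
tool_pos: [0.5083, -0.0223, 0.0723]
tool_rot: [-2.516, -1.167, -0.794]
contact_force: [0.0, 0.6, -0.6]
opening: 0.0732
```

```bash
python3 - <<'E'
from pl import *
to([.5092,-.0226,.0737],.866,.611)
for c in("side","top"):
    P=ctrl.get_image(c);f=P["frame"]
    f=f[110:190,190:310] if c=="side" else f[180:280,230:350]
    cv2.imwrite(f"pics/{c}3.png",cv2.resize(f,None,fx=6,fy=6,interpolation=cv2.INTER_CUBIC))
E
```

```text
t 6.1 tcp [ 0.5083 -0.0223  0.0723] op 0.0732 F [ 0.   0.6 -0.6] M [-0.22  0.15  0.04]
shift shares [ 0.037 -0.012  0.058] turn shares [-0.028 -0.01  -0.037]
```

View pics/side3.png

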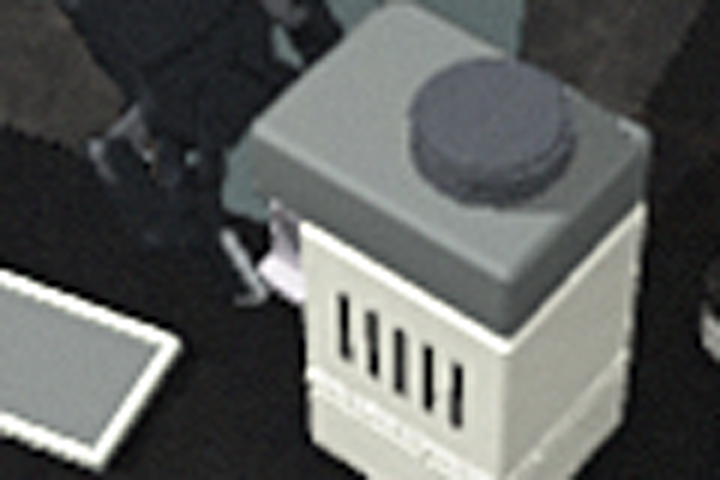

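View pics/top3.png

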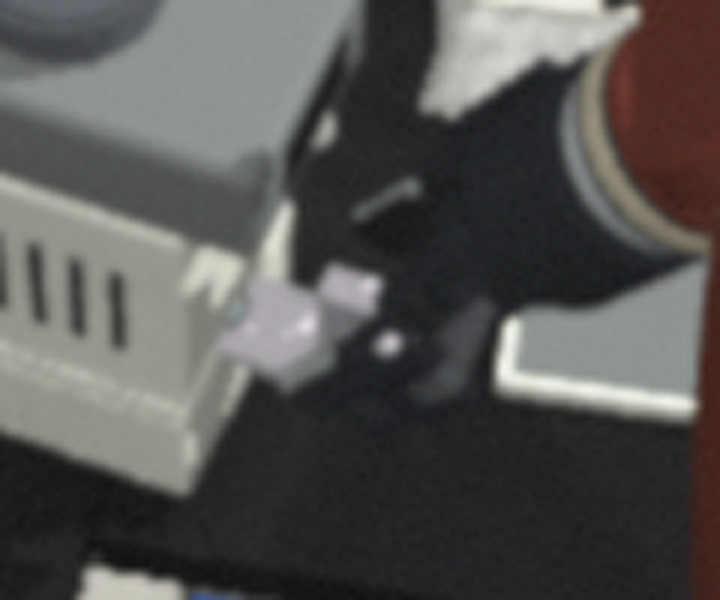

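>>> carry_out([
  [0.03,0,0.06,0,0,0,0.25],
  [0,0,0,0,0,0,0.25],
  [0,0,0,0,0,0,0.25],
  [0,0,0,0,0,0,0.25],
  [0,0,0,0,0,0,0.2],
  [0,0,0,0,0,0,0.2],
], grip_force=20)

```text
t: 6.8
tool_pos: [0.5096, -0.0233, 0.0753]
tool_rot: [-2.517, -1.168, -0.797]
contact_force: [-0.2, -0.1, -0.1]
opening: 0.0167
```

```bash
python3 - <<'E'
from pl import *
to([.5092,-.0226,.0737],.866,.611)
for c in("side","top"):
    P=ctrl.get_image(c);f=P["frame"]
    f=f[110:190,190:310] if c=="side" else f[180:280,230:350]
    cv2.imwrite(f"pics/{c}4.png",cv2.resize(f,None,fx=6,fy=6,interpolation=cv2.INTER_CUBIC))
E
```

```text
t 6.8 tcp [ 0.5096 -0.0233  0.0753] op 0.0167 F [-0.2 -0.1 -0.1] M [-0.2   0.16 -0.02]
shift shares [-0.016  0.028 -0.065] turn shares [-0.015  0.015 -0.028]
```

View pics/side4.png

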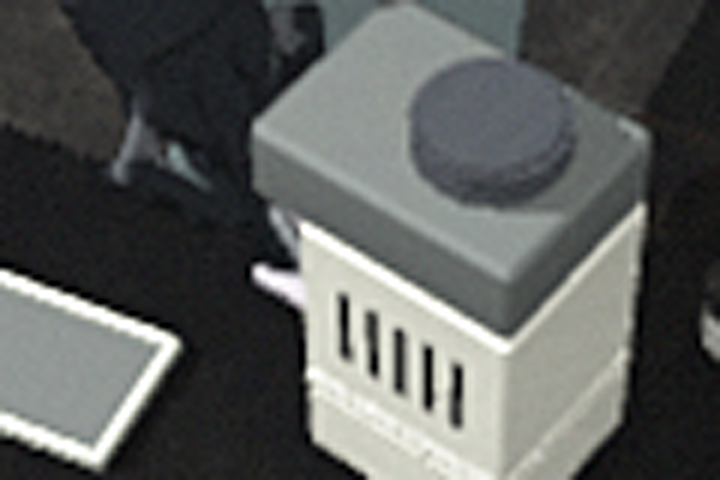

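View pics/top4.png

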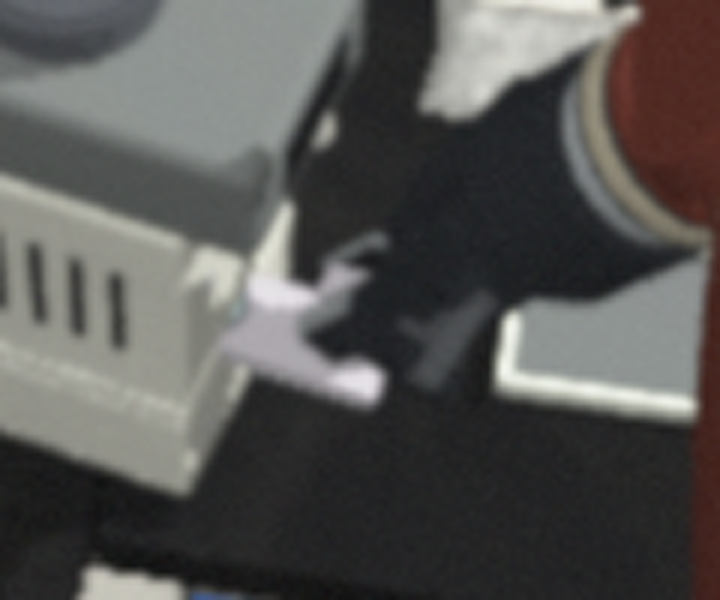

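Fingers stand close round the grip with no contact force at 16.7 mm opening, so the tool is centred on it. I close.

>>> carry_out([
  [0,0,0,0,0,0,0.1],
  [0,0,0,0,0,0,0],
  [0,0,0,0,0,0,0],
  [0,0,0,0,0,0,0],
], grip_force=30)

```text
t: 7.3
tool_pos: [0.5093, -0.023, 0.0753]
tool_rot: [-2.516, -1.168, -0.796]
contact_force: [-6.1, -0.5, 5.1]
opening: 0.0133
```

```bash
python3 - <<'E'
from pl import *
to([.5092,-.0226,.0737],.866,.611)
E
```

```text
t 7.3 tcp [ 0.5093 -0.023   0.0753] op 0.0133 F [-6.1 -0.5  5.1] M [0.18 0.63 0.44]
shift shares [-0.003  0.016 -0.063] turn shares [-0.021  0.006 -0.037]
```

>>> carry_out([
  [-0.09,-0.08,0.016,0,0,0,0],
  [-0.08,-0.09,0,0,0,0,0],
  [-0.08,-0.09,0,0,0,0,0],
])

```text
t: 7.6
tool_pos: [0.5031, -0.03, 0.0754]
tool_rot: [-2.518, -1.168, -0.796]
contact_force: [-0.4, 0.0, -0.1]
opening: 0.0136
```

```bash
cat > f.py <<'E'
from pl import *
o=ctrl.get_obs();y=.866;c,s=np.cos(y),np.sin(y)
F=o["contact_force"];d=np.array(o["tool_pos"])-[.5093,-.023,.0753]
print(o["t"],"op",o["opening"].__round__(4),"F xp,yp,z",round(c*F[0]+s*F[1],1),round(-s*F[0]+c*F[1],1),round(F[2],1),"moved",(c*d[0]+s*d[1]).round(4),(-s*d[0]+c*d[1]).round(4),d[2].round(4),"M",np.round(o["wrist_torque"],2))
E
python3 f.py
```

```text
7.6 op 0.0136 F xp,yp,z -0.2 0.3 -0.1 moved -0.0093 0.0002 0.0001 M [-0.17  0.35  0.12]
```

>>> carry_out([
  [-0.1,-0.12,0,0,0,0,0],
  [-0.1,-0.12,0,0,0,0,0],
  [-0.1,-0.12,0,0,0,0,0],
  [-0.1,-0.12,0,0,0,0,0],
])

```text
t: 8.0
tool_pos: [0.4931, -0.0421, 0.0756]
tool_rot: [-2.517, -1.168, -0.797]
contact_force: [-0.3, 1.6, -0.9]
opening: 0.0135
```

```bash
python3 f.py; python3 - <<'E'
from pl import *
P=ctrl.get_image("top");cv2.imwrite("pics/top5.png",cv2.resize(P["frame"][170:290,230:370],None,fx=5,fy=5,interpolation=cv2.INTER_CUBIC))
E
```

```text
8.0 op 0.0135 F xp,yp,z 1.0 1.3 -0.9 moved -0.025 -0.0 0.0003 M [-0.07  0.27  0.17]
```

View pics/top5.png

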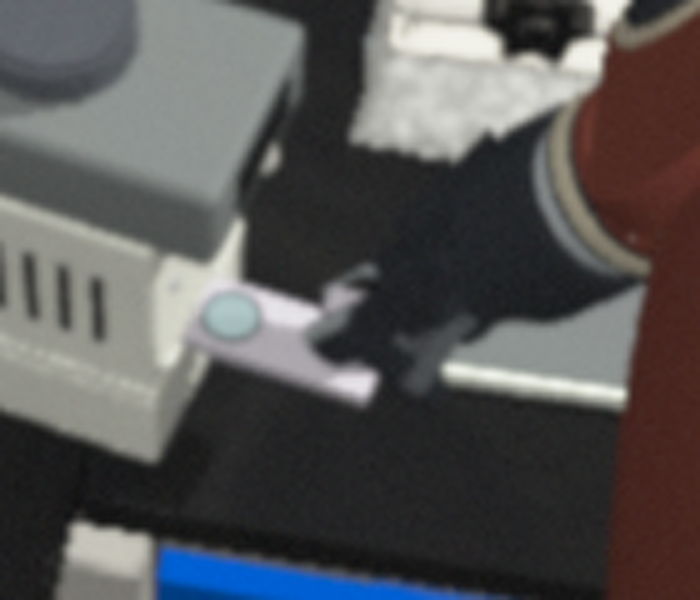

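The slider follows; its first window is now outside at (230,315) and forces are near zero. I carry on.

>>> carry_out([
  [-0.1,-0.12,0,0,0,0,0],
  [-0.13,-0.155,0,0,0,0,0],
  [-0.13,-0.155,0,0,0,0,0],
  [-0.13,-0.155,0,0,0,0,0],
  [-0.13,-0.155,0,0,0,0,0],
  [-0.13,-0.155,0,0,0,0,0],
], grip_force=50)

```text
t: 8.65
tool_pos: [0.4743, -0.0645, 0.0757]
tool_rot: [-2.517, -1.168, -0.797]
contact_force: [-0.6, 1.5, -1.0]
opening: 0.0128
```

```bash
python3 f.py
```

```text
8.65 op 0.0128 F xp,yp,z 0.8 1.4 -1.0 moved -0.0543 -0.0002 0.0004 M [-0.01  0.34  0.29]
```

>>> carry_out([
  [-0.13,-0.155,0,0,0,0,0],
  [-0.13,-0.155,0,0,0,0,0],
  [-0.13,-0.155,0,0,0,0,0],
  [-0.13,-0.155,0,0,0,0,0],
  [-0.13,-0.155,0,0,0,0,0],
  [-0.13,-0.155,0,0,0,0,0],
])

```text
t: 9.25
tool_pos: [0.4549, -0.0877, 0.0757]
tool_rot: [-2.517, -1.168, -0.797]
contact_force: [-1.1, 1.6, -0.2]
opening: 0.0131
```

```bash
python3 f.py
```

```text
9.25 op 0.0131 F xp,yp,z 0.5 1.9 -0.2 moved -0.0846 -0.0005 0.0004 M [-0.07  0.26  0.32]
```

>>> carry_out([
  [-0.13,-0.155,0,0,0,0,0],
  [-0.13,-0.155,0,0,0,0,0],
  [-0.13,-0.155,0,0,0,0,0],
  [-0.13,-0.155,0,0,0,0,0],
  [-0.13,-0.155,0,0,0,0,0],
  [0,0,0,0,0,0,0],
  [0,0,0,0,0,0,0],
])

```text
t: 9.95
tool_pos: [0.4389, -0.107, 0.0757]
tool_rot: [-2.517, -1.167, -0.797]
contact_force: [-0.7, 0.1, -0.3]
opening: 0.0132
```

```bash
python3 f.py; python3 - <<'E'
from pl import *
for c in("side","top"):
    P=ctrl.get_image(c);f=P["frame"]
    for n in("filter_slider","slider_grip"):
        m=ctrl.mark_of(P,n); print(c,n,[(round(a["p"],2),px(P,a["position"]).round(1),atz(P,px(P,a["position"]),.055 if n[0]=='f' else .088).round(4)) for a in m[:1]])
    f=f[90:210,130:300] if c=="side" else f[170:290,230:400]
    cv2.imwrite(f"pics/{c}6.png",cv2.resize(f,None,fx=4.5,fy=4.5,interpolation=cv2.INTER_CUBIC))
E
```

```text
9.95 op 0.0132 F xp,yp,z -0.4 0.6 -0.3 moved -0.1096 -0.0008 0.0004 M [-0.3   0.22  0.02]
side filter_slider [(0.83, array([225.3, 146. ]), array([ 0.4665, -0.0705,  0.055 ]))]
side slider_grip [(0.7, array([204.5, 134. ]), array([ 0.4469, -0.1263,  0.088 ]))]
top filter_slider [(0.69, array([310.9, 243.2]), array([ 0.4762, -0.0735,  0.055 ]))]
top slider_grip [(0.82, array([340.1, 245. ]), array([ 0.4329, -0.1186,  0.088 ]))]
```

View pics/side6.png

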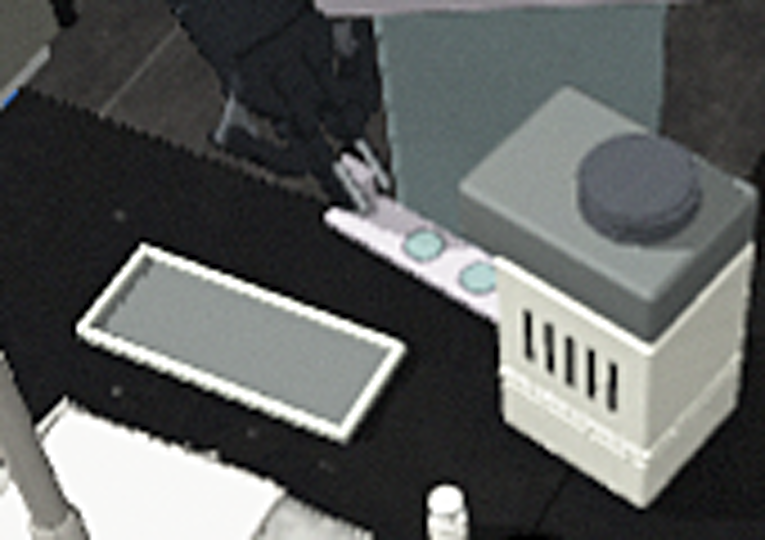

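View pics/top6.png

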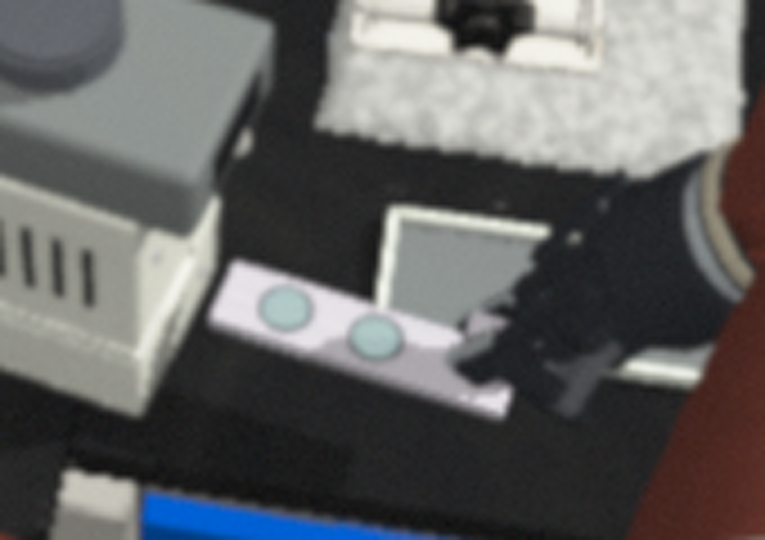

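Both views show the slider wholly out and level, held by the grip; the computed origin (0.470,-0.071) agrees with the networks (0.471,-0.072). Now over to the tray.

>>> carry_out([
  [0.05,-0.25,0,0,0,0.05,0],
  [0.1,-0.45,0,0,0,0.2,0],
  [0.13,-0.55,0,0,0,0.22,0],
  [0.13,-0.55,0,0,0,0.22,0],
  [0.13,-0.55,0,0,0,0.22,0],
  [0.13,-0.55,0,0,0,0.22,0],
  [0.13,-0.55,0,0,0,0.22,0],
  [0.13,-0.55,-0.1,0,0,0.22,0],
  [0.12,-0.5,-0.2,0,0,0.22,0],
  [0.11,-0.45,-0.2,0,0,0.2,0],
  [0.05,-0.25,-0.1,0,0,0,0],
  [0,0,0,0,0,0,0],
])

```text
t: 11.45
tool_pos: [0.4693, -0.2375, 0.0603]
tool_rot: [-2.354, -1.39, -0.745]
contact_force: [0.4, -0.1, -1.4]
opening: 0.0133
```

```bash
python3 - <<'E'
from pl import *
to([.4679,-.2368,.0247],1.065,.611)
for c in("side","top"):
    P=ctrl.get_image(c);f=P["frame"]
    f=f[90:210,110:280] if c=="side" else f[170:290,300:470]
    cv2.imwrite(f"pics/{c}7.png",cv2.resize(f,None,fx=4.5,fy=4.5,interpolation=cv2.INTER_CUBIC))
E
```

```text
t 11.45 tcp [ 0.4693 -0.2375  0.0603] op 0.0133 F [ 0.4 -0.1 -1.4] M [-0.33  0.18  0.03]
shift shares [-0.054  0.029 -1.425] turn shares [-0.022  0.008 -0.018]
```

View pics/side7.png

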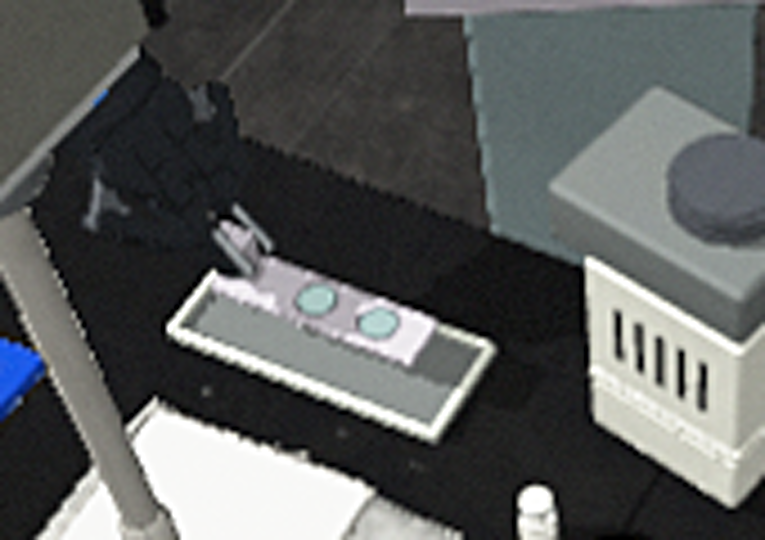

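View pics/top7.png

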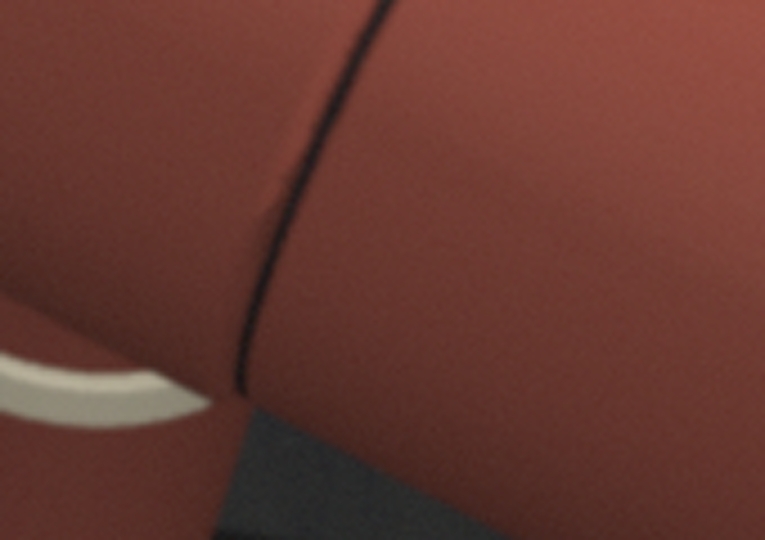

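The slider is aligned with the tray and above it (windows at (317,300) and (378,322)). I lower it.

>>> carry_out([
  [-0.05,0.03,-0.25,0,0,0,0],
  [0,0,-0.35,0,0,0,0],
  [0,0,-0.35,0,0,0,0],
  [0,0,-0.2,0,0,0,0],
  [0,0,0,0,0,0,0],
])

```text
t: 12.05
tool_pos: [0.4673, -0.2352, 0.0307]
tool_rot: [-2.352, -1.389, -0.744]
contact_force: [0.0, 0.1, -0.6]
opening: 0.0133
```

```bash
python3 - <<'E'
from pl import *
to([.4679,-.2368,.0247],1.065,.611)
for c in("side",):
    P=ctrl.get_image(c);f=P["frame"]
    f=f[90:210,110:280]
    cv2.imwrite(f"pics/{c}8.png",cv2.resize(f,None,fx=4.5,fy=4.5,interpolation=cv2.INTER_CUBIC))
E
```

```text
t 12.05 tcp [ 0.4673 -0.2352  0.0307] op 0.0133 F [ 0.   0.1 -0.6] M [-0.33  0.19  0.04]
shift shares [ 0.026 -0.065 -0.239] turn shares [-0.037 -0.005 -0.029]
```

View pics/side8.png

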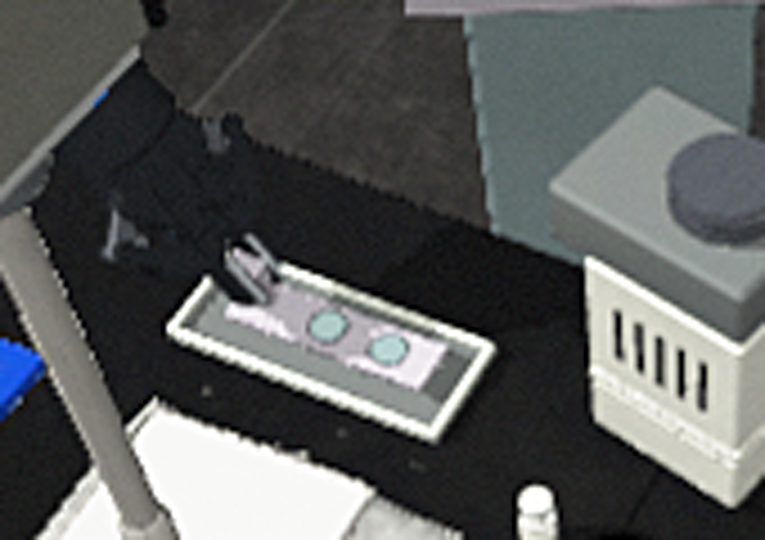

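The slider is centred inside the rim; I lower to contact in small steps.

>>> carry_out([
  [0,0,-0.06,0,0,0,0],
  [0,0,-0.06,0,0,0,0],
  [0,0,-0.04,0,0,0,0],
  [0,0,-0.04,0,0,0,0],
  [0,0,0,0,0,0,0],
])

```text
t: 12.6
tool_pos: [0.4679, -0.236, 0.0269]
tool_rot: [-2.353, -1.391, -0.745]
contact_force: [0.1, -0.2, 0.2]
opening: 0.0133
```

```bash
python3 - <<'E'
from pl import *
to([.4679,-.2368,.0247],1.065,.611)
E
```

```text
t 12.6 tcp [ 0.4679 -0.236   0.0269] op 0.0133 F [ 0.1 -0.2  0.2] M [-0.35  0.13  0.04]
shift shares [ 0.001 -0.03  -0.088] turn shares [-0.018  0.011 -0.027]
```

>>> carry_out([
  [0,0,-0.04,0,0,0,0],
  [0,0,-0.03,0,0,0,0],
  [0,0,0,0,0,0,0],
])

```text
t: 12.9
tool_pos: [0.4678, -0.236, 0.0251]
tool_rot: [-2.353, -1.391, -0.745]
contact_force: [0.1, -0.3, -1.1]
opening: 0.0134
```

```bash
python3 - <<'E'
from pl import *
to([.4679,-.2368,.0247],1.065,.611)
E
```

```text
t 12.9 tcp [ 0.4678 -0.236   0.0251] op 0.0134 F [ 0.1 -0.3 -1.1] M [-0.33  0.13 -0.04]
shift shares [ 0.002 -0.032 -0.016] turn shares [-0.019  0.01  -0.027]
```

>>> carry_out([
  [0,0,-0.03,0,0,0,0],
  [0,0,-0.03,0,0,0,0],
  [0,0,0,0,0,0,0],
])

```text
t: 13.2
tool_pos: [0.468, -0.2361, 0.0246]
tool_rot: [-2.352, -1.391, -0.746]
contact_force: [-2.8, 0.8, 6.1]
opening: 0.013
```

```bash
python3 - <<'E'
from pl import *
to([.4679,-.2368,.0247],1.065,.611)
E
```

```text
t 13.2 tcp [ 0.468  -0.2361  0.0246] op 0.013 F [-2.8  0.8  6.1] M [0.16 0.41 0.2 ]
shift shares [-0.003 -0.028  0.005] turn shares [-0.026  0.014 -0.035]
```

Contact with the tray floor at the expected height (6 N). Release and back away along the tool axis.

>>> carry_out([
  [0,0,0.01,0,0,0,0.2],
  [0,0,0,0,0,0,0.3],
  [0,0,0,0,0,0,0.4],
  [0,0,0,0,0,0,0.4],
  [0,0,0,0,0,0,0.4],
])

```text
t: 13.7
tool_pos: [0.4679, -0.236, 0.0238]
tool_rot: [-2.353, -1.391, -0.745]
contact_force: [-0.5, -0.2, 0.1]
opening: 0.0343
```

```bash
python3 - <<'E'
from pl import *
to([.4679,-.2368,.0247],1.065,.611)
P=ctrl.get_image("side");f=P["frame"][90:210,110:280]
cv2.imwrite(f"pics/side9.png",cv2.resize(f,None,fx=4.5,fy=4.5,interpolation=cv2.INTER_CUBIC))
E
```

```text
t 13.7 tcp [ 0.4679 -0.236   0.0238] op 0.0343 F [-0.5 -0.2  0.1] M [-0.22  0.09 -0.01]
shift shares [ 0.001 -0.033  0.034] turn shares [-0.018  0.01  -0.028]
```

View pics/side9.png

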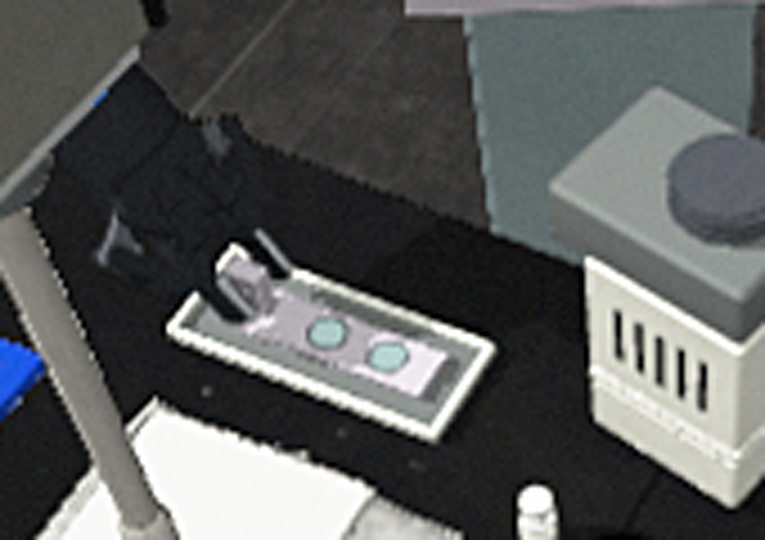

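The fingers stand clear on both sides of the grip, and the slider lies in the tray. I retreat along the tool axis.

>>> carry_out([
  [-0.06,-0.1,0.16,0,0,0,0.4],
  [-0.11,-0.2,0.33,0,0,0,0.4],
  [-0.14,-0.25,0.41,0,0,0,0.4],
  [-0.14,-0.25,0.41,0,0,0,0.4],
  [-0.14,-0.25,0.41,0,0,0,0.4],
  [-0.14,-0.25,0.41,0,0,0,0.4],
  [-0.14,-0.25,0.41,0,0,0,0.4],
  [-0.14,-0.25,0.41,0,0,0,0.4],
  [-0.14,-0.25,0.41,0,0,0,0.4],
  [-0.14,-0.25,0.41,0,0,0,0.4],
  [0,0,0,0,0,0,0.4],
  [0,0,0,0,0,0,0.4],
])

```text
t: 14.95
tool_pos: [0.4356, -0.2938, 0.1183]
tool_rot: [-2.354, -1.391, -0.745]
contact_force: [0.3, -0.2, -0.4]
opening: 0.0343
```

```bash
python3 - <<'E'
from pl import *
o=ctrl.get_obs();print(o["t"],o["tool_pos"],o["contact_force"],np.abs(o["dq"]).max())
P=ctrl.get_image("side");f=P["frame"][90:210,110:280]
cv2.imwrite(f"pics/side10.png",cv2.resize(f,None,fx=4.5,fy=4.5,interpolation=cv2.INTER_CUBIC))
X0=np.array([.491,-.195]);y=1.065;c,s=np.cos(y),np.sin(y)
def tf(X):
    d=X[:2]-X0;return (c*d[0]+s*d[1]).round(4),(-s*d[0]+c*d[1]).round(4)
m=ctrl.mark_of(P,"filter_slider")
if m: print(m[0]["p"],tf(atz(P,px(P,m[0]["position"]),.004)))
m=ctrl.trace(P,"filter_slider")
if m:
    k=m[0]["mask"];v,u=np.nonzero(k);print(m[0]["p"],"mask at z.012:",tf(atz(P,(u.mean(),v.mean()),.012)))
    cnt=max(cv2.findContours(k.astype(np.uint8),0,1)[0],key=cv2.contourArea)[:,0].astype(float)
    print(cv2.minAreaRect(np.array([atz(P,q,.012)[:2]*1000 for q in cnt],np.float32)))
for n in N[5:]:
    m=ctrl.mark_of(P,n)
    if m: print(n,atz(P,px(P,m[0]["position"]),0).round(3))
E
```

```text
14.95 [ 0.43559496 -0.29376     0.11832902] [ 0.30744426 -0.17542963 -0.44489906] 0.01905328653966621
0.68 (np.float64(0.0036), np.float64(-0.0018))
0.68 mask at z.012: (np.float64(-0.0038), np.float64(-0.0008))
((487.92138671875, -203.35853576660156), (173.6222686767578, 53.65800476074219), 54.61980056762695)
vial_0 [ 0.647 -0.065 -0.   ]
salve_jar [0.502 0.19  0.   ]
stopper [0.428 0.23  0.   ]
dome_bottle_a [ 0.782 -0.102  0.   ]
```

View pics/side10.png

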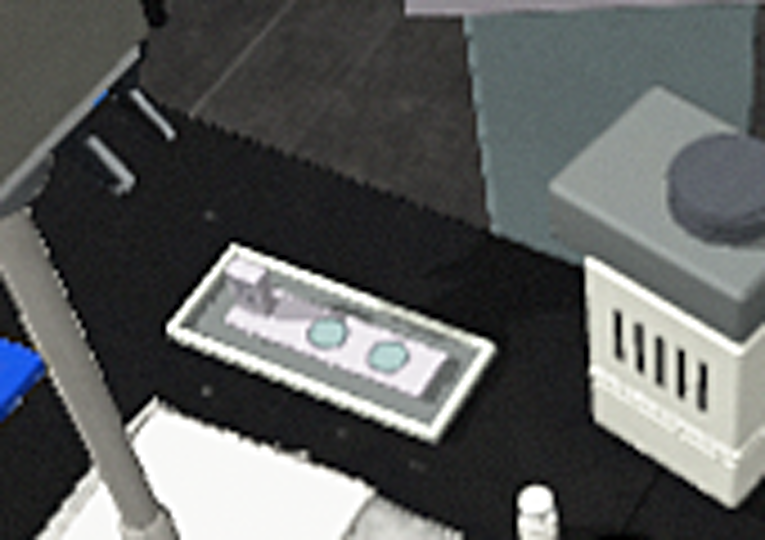

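The slider lies flat and centred in the tray, windows up, with the gripper well clear. I hand the job in.

```bash
python3 -c "
from station import ctrl
print(ctrl.finish_job())"
```

```text
the job is handed in; nothing more can be done
None
```

I gripped the slider with the tool leaned back about 35° and drew it level out of the channel. I then turned it about 11° to match the tray, set it down and released it. I handed in at about 15 s; no verdict was reported.

**Drawing it out:** the force at the wrist was about 8 N just after gripping and no more than 2 N at each check during the draw. Both camera views showed the slider wholly out and level, with its origin about 148 mm before the photometer's centre.

**Setting it down:** the slider touched the tray floor at the height I expected, with 6 N at the wrist.

**Last checks:**
- **Slider:** it lies flat, windows up, with its centre within about 4 mm of the tray's centre on both axes. That is from the side camera only, because the arm hid the tray from the top camera.
- **Gripper:** it is about 110 mm away from the release position, and the wrist reads under 1 N.
- **Bystanders:** the side camera puts all four within about 14 mm of where it first put them, and repeat readings of single objects scatter by roughly that much. Nothing was seen to touch them.

**Disagreements:**
- The lower edge of the photometer appeared about 10 mm higher than its listed underside in the corner fit, so I fitted that height freely.
- The rectangle fitted to the slider's final outline came out oversized and turned about 6° from the tray. The standing grip is part of that outline, so I didn't rely on it.

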